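Refit the label press handle and hold the press in the green

ROBOT

A 7-joint arm with a two-finger parallel gripper is mounted at the origin on a cart in front of the work surface, level with it; the furniture and walls round the work are solid. World frame = base frame: x ahead of the robot, y to its left, z up, the work surface at z = 0. Lengths are in m, angles in rad, forces in N, time in s.
With the tool pointing down it reaches from about 0.425 to 0.875 m from the base axis. Payload 4.7 kg.
Tool frame: the origin (TCP) lies at the very end of the fingers, on their centre line; the grasp point (between the pads) lies 19 mm behind it; z points along the fingers, y is the line along which they close (so a half turn about z gives the same grasp; the last joint's range is limited). The gripper opens to 87 mm and grips with 3 to 60 N. Pads are 19 mm wide; open, the fingers measure 117 mm over their backs; the gripper's body (75 mm by 190 mm) begins 51 mm behind the grasp point.
Start: joints at [1.352, 0.321, -0.07, 1.45, 0.023, 1.371, -0.057], TCP at [0.15, -0.632, 0.223] pointing down, gripper open.
Joint ranges: [-2.86, 2.86], [-0.3, 2.09], [-1.38, 1.24], [0.06, 2.45], [-1.56, 4.7], [0.09, 2.05], [-2.69, 2.69]. Speed limits (rad/s): [2.57, 2.57, 3.14, 3.14, 3.14, 3.14, 3.14].

INTERFACE

Orientations are given as a rotation vector (axis times angle).
In Python, from bench import ctrl gives the robot as it stands.
- The arm moves only by the shell command python3 -m jog 'ROWS' [FORCE]. ROWS is JSON, a list that holds one entry, the list of rows, each a list of 7 numbers: the shift along the tool's x, y, z in mm, then the turn, a rotation vector about the tool's x, y, z in degrees, then the finger opening in mm, from 0 to 87. A call has 1 to 10 rows; each row is the pose to reach, as a shift and turn from the pose commanded when the call began, along the tool's axes at that moment; what a row does not reach only later rows make up. A row lasts 1/10 s, in which the tool goes at most 50 mm and 8.59 degrees, less where a joint would pass 70% of its speed; a pose out of reach is approached as far as the arm can. A call with a gripper value outside its range is refused whole. The fingers move at their own pace and stop on an object; FORCE is the grip in N (left out, the last holds). Time passes only in rows, so rows that repeat a pose let the fingers close. It gives the time, the measured TCP pose, the force, the opening and the grip force at its end, in the units of the state.
- ctrl.get_state(): the state, without advancing time (a new reading comes with each control period).
- ctrl.get_image(name): name is "side" or "top" or "wrist"; returns a dict with "image" (480x640x3 uint8, red, green, blue), "depth" (480x640 float32, m along the optical axis (not along the pixel's ray), 0 where there is no reading), "fov_y" (degrees; the focal length in pixels is half the picture's height over the tangent of half this angle, whatever the lens; pixels are square), "cx", "cy" (the principal point, pixels), "rvec" (rotation vector, rad) and "tvec" (3), from world to camera coordinates, as OpenCV has them. Camera axes: x right, y down, z forward; pixel columns grow to the right and rows downward; lengths in m; the calibration is good to about 2 mm. A picture is of the moment at which its call begins.
- ctrl.close_job(): hands the job in; it is judged then, once.
The state is a dict: "time": time; "joint_positions": joint angles; "qd": joint speeds; "joint_torque": joint torques, N m; "position": TCP position; "tool_rot": TCP orientation; "ft_force": force on the tool from outside, world axes, zero at the start; "torque": the same for the moment, N m; "grip_width": opening from 0.0 (shut) to 1.0 (fully open); "grip_force": force on a finger pad.
Only numpy, scipy, OpenCV 4.12 (cv2) and the standard library are available. Lean on these libraries where they do the work, as an engineer would, in place of code of your own. Each camera call takes 0.05 s, during which the arm holds its last target. There are 200 camera calls.

TASK

The blue handle has come off the small label press: put it back over the square end of the press's spindle, turned so that the square hole goes fully home on the collar. Then push the handle down against the spring until the black pointer stands in the green band of the gauge (14 to 22 mm of travel), never into the red below it, and keep it there while the label sticks: the program finishes with the robot still holding the handle down in the green. Leave the moon cake, the date stamp and the pattern plate alone.

Things in the scene. Friction and masses are not known exactly. Their poses are not given: they have to be found in the camera images.
- handle: Loose blue press handle, 0.15 kg (varies), 68 mm high, standing hole down. Square aluminium hub 36 x 36 mm, 32 mm high, with a square hole 18.5 x 18.5 mm, 28 mm deep, open below; blue disc, diameter 56 mm, from 32 to 38 mm; grip bar above. Origin: centre of the hub's underside; z up, x along the bar, the hole's sides parallel to x and y. Any of the four quarter turns fits the shaft.
- handle_grip (a point): Middle of the handle's grip bar, 53 mm above the handle's underside, axes as the handle's. The bar is 64 mm long (x), 20 mm wide (y) and 30 mm high, its foot on the disc 15 mm below this point. Grip it across its width from above; the disc reaches 18 mm beyond the bar on each side, and fingertips can bear on it.
- press: Small grey label press, fixed to the table, turned by up to 0.35 rad. Base plate 120 mm (x) by 170 mm (y), 14 mm high, with a brass-coloured tin on it; two columns at y = +-66 mm carry a crossbar 46 mm wide whose top is at 105 mm, its nuts reaching 116 mm. Origin: centre of the underside, under the spindle's axis; z up, y along the crossbar.
- gauge_green (a point): Centre of the green band, 8 mm high, on the face (towards the press's -x) of the gauge plate fixed on the crossbar. The plate is 26 mm wide (y) and reaches 148 mm above the table; above the green it is white, below it red. The black pointer in front of it starts in the white, 18 mm above this point, and moves down with the spindle.
- spindle_seat (a point): Centre of the top face of the round collar (diameter 36 mm) on the upright spindle, where the handle's underside comes to rest; 145 mm above the table when the spindle is up, and moving with it. Above it stands the square end, 16 x 16 mm: 16 mm straight, then 8 mm tapering to 9 x 9 mm. Axes as the press's; the square's sides are parallel to x and y; the spindle does not turn.
- spindle (a joint): Downward travel of the spindle in m: 0 up (as it starts), 0.030 at the lower stop. A spring pushes it up: about 6 N in all (the handle's weight included) starts it, and 0.35 N more for each mm, about 12 N at 18 mm; let go, it returns to 0. The pointer is in the green from 0.014 to 0.022, in the red beyond.
- cake: Baked moon cake, about 73 mm across and 33 mm high, loose; leave alone. Origin: centre of its underside.
- stamp: Black date stamp, 36 x 62 x 97 mm high, loose, standing on its foot; leave alone. Origin: centre of its underside.
- plate: Off-white round pattern plate, diameter 56 mm, 11 mm high, loose, lying flat; leave alone. Origin: centre of its underside.

How it is judged:
On the way, in this order (a step that is already met when the one before it is completed fails the run):
1. the handle is fully home on the spindle's square end, resting on the collar, before the spindle is pushed into the green (z of handle in the frame of spindle_seat between -0.004 and 0.003 m and horizontal distance between handle and spindle_seat below 0.004 m and angle between handle's own z axis and vertical below 0.1 rad and (angle between the x axis of handle and the x axis of spindle_seat, either way round below 0.2 rad or angle between the x axis of handle and the y axis of spindle_seat, either way round below 0.2 rad)), for 0.1 s.
2. the spindle is pushed down by the handle into the green band and kept there for a second (all of step 1 and value of joint spindle between 0.0135 and 0.0225 m), for 1 s.
At the end, for the whole second after the job is handed in: The handle is fully home on the square end (underside within 3 mm of the collar, centred within 4 mm, upright within 0.1 rad), the robot is pushing on it (more than 4 N of contact), and the spindle stays at 13.5 to 22.5 mm of travel, pointer in the green (all of step 2 and contact force between any of the fingers, the arm and handle above 4 N); the arm keeps its last pose, push and grip.
It fails at once if the pointer is pushed into the red (travel over 23.5 mm) (value of joint spindle above 0.0235 m).
It fails at once if the moon cake is moved by more than 30 mm (distance of cake from where it was at the start of the episode above 0.03 m).
It fails at once if the date stamp is moved by more than 30 mm (distance of stamp from where it was at the start of the episode above 0.03 m).
It fails at once if the pattern plate is moved by more than 30 mm (distance of plate from where it was at the start of the episode above 0.03 m).
It also fails if it takes over 51 s, if anything falls off the work surface, if the arm or the gripper's body presses on something with over 40 N, if the wrist force passes 120 N, or if a joint passes its speed limit or range.

## Working session

There is one attempt and no reset: what is moved stays moved. The work goes in short steps, Python scripts to look and compute and a shell command to move; the robot and the scene stay as the last step left them, time stands still between calls to the robot, and variables do not carry over. Pictures are saved under pics/ and viewed, at most 10 in all, crops included, and the job is handed in when it is done.

```bash
mkdir -p pics; ls; cat > h.py <<'E'
import numpy as np, cv2
from bench import ctrl
from scipy.spatial.transform import Rotation as R
def grab(n):
    d=ctrl.get_image(n); np.savez('pics/'+n+'.npz',**d); return d
def world(d,u,v,z=None):
    """depth point, or ray hit with plane z"""
    f=240/np.tan(np.radians(float(d['fov_y']))/2)
    M=R.from_rotvec(d['rvec']).as_matrix(); t=np.asarray(d['tvec'])
    r=np.stack([(np.asarray(u)-d['cx'])/f,(np.asarray(v)-d['cy'])/f,np.ones(np.shape(u))],-1)
    if z is None:
        dep=d['depth'][np.asarray(v,int),np.asarray(u,int)]
        return (r*dep[...,None]-t)@M
    c=-t@M; w=r@M
    return c+w*((z-c[2])/w[...,2])[...,None]
E
python3 - <<'E'
from h import *
for n in('top','side'):
    d=grab(n); cv2.imwrite(f'pics/{n}1.png',d['image'][...,::-1]); print(n,d['fov_y'],-np.asarray(d['tvec'])@R.from_rotvec(d['rvec']).as_matrix())
s=ctrl.get_state();print(s)
E
```

```text
pics
top 53.86378930887093 [0.40303851 0.02001525 1.313829  ]
side 46.79316674066961 [0.36806112 1.06867545 0.76095596]
{'time': 0.1, 'joint_positions': array([ 1.35212094,  0.32171367, -0.07007109,  1.45153969,  0.02261832,
        1.37082232, -0.05689603]), 'qd': array([-1.39950039e-03, -1.97574714e-03, -1.55445234e-03, -2.53660786e-03,
        8.08788974e-04,  5.03651423e-05, -2.04095985e-04]), 'joint_torque': array([ 9.15238179e-04, -4.92569768e+01, -4.05245516e-01, -3.13398349e+01,
       -6.41423394e-02,  3.95120785e-02,  7.55530482e-05]), 'position': array([ 0.14976442, -0.63200085,  0.22160034]), 'tool_rot': array([-3.11867799e+00, -3.64658797e-01,  4.90508526e-04]), 'ft_force': array([-0.15553725, -0.15993131,  1.06692878]), 'torque': array([ 0.00239459, -0.02381798, -0.01524318]), 'grip_force': 0.0, 'grip_width': 0.9999621204138855}
```

View pics/top1.png

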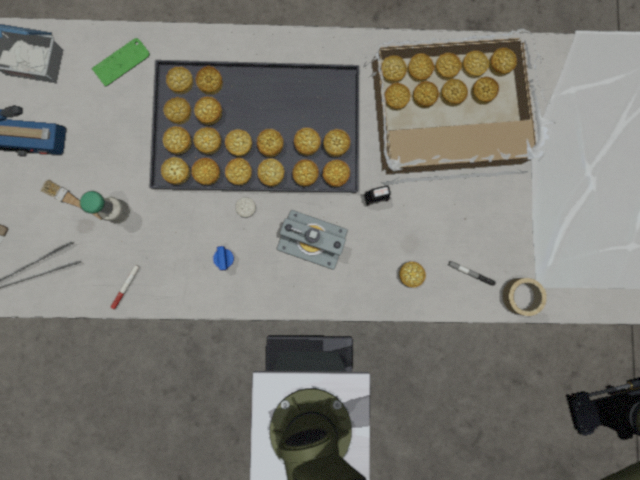

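View pics/side1.png

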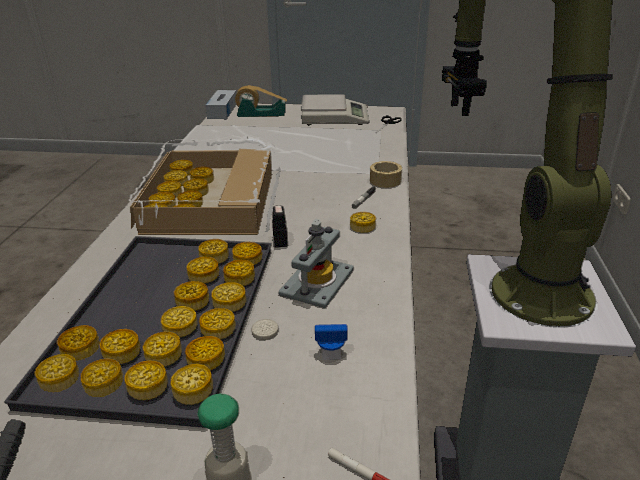

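The top view shows the handle at (223,258), the press at (312,240) with its spindle at about (314,235), the plate at (246,207), the stamp at (377,195) and the cake at (412,274). Next I'll measure the handle and press using colour, depth and enlarged crops.

```bash
python3 - <<'E'
from h import *
d=dict(np.load('pics/top.npz')); im=d['image']
hsv=cv2.cvtColor(im,cv2.COLOR_RGB2HSV)
V,U=np.mgrid[0:480,0:640]
P=world(d,U,V)
m=(hsv[...,0]>100)&(hsv[...,0]<130)&(hsv[...,1]>120)&(U>200)&(U<250)&(V>235)&(V<285)
p=P[m]; bar=p[p[:,2]>0.055]; dis=p[(p[:,2]<0.05)]
print(len(bar),len(dis)); 
r=cv2.minAreaRect((bar[:,:2]*1000).astype(np.float32)); print('bar',r, bar.mean(0)); print('all',cv2.minAreaRect((p[:,:2]*1000).astype(np.float32)),p[:,2].max())
print('disc',cv2.minEnclosingCircle((p[:,:2]*1000).astype(np.float32)))
w=(U>265)&(U<360)&(V>200)&(V<280)
for lo,hi in((.004,.03),(.095,.11),(.135,.15),(.15,.18)):
    q=P[w&(P[...,2]>lo)&(P[...,2]<hi)]
    print(lo,len(q),cv2.minAreaRect((q[:,:2]*1000).astype(np.float32)),q.mean(0))
a=cv2.resize(im[200:280,265:360],None,fx=6,fy=6,interpolation=2)
b=cv2.resize(im[235:285,200:250],None,fx=4,fy=4,interpolation=2); a[:200,:200]=b
cv2.imwrite('pics/c1.png',a[...,::-1])
E
```

```text
177 142
bar ((455.94586181640625, 241.5177459716797), (59.32073974609375, 20.20353126525879), 7.632667064666748) [0.45678448 0.24051289 0.06671155]
all ((456.9253845214844, 239.99050903320312), (50.37513732910156, 49.722373962402344), 52.179725646972656) 0.07376994947286887
disc ((456.06439208984375, 240.6333465576172), 30.056650161743164)
0.004 1681 ((513.1292114257812, -0.30267333984375), (218.2216033935547, 259.8941650390625), 1.0628257989883423) [0.50904535 0.00276544 0.01266828]
0.095 875 ((514.2083129882812, 2.8481674194335938), (167.66847229003906, 46.298519134521484), 71.66726684570312) [0.51253033 0.00159205 0.10452278]
0.135 147 ((514.03857421875, 21.263362884521484), (32.38491439819336, 69.96631622314453), 0.822214663028717) [0.51546453 0.01090307 0.14458615]
0.15 44 ((520.353515625, 24.68517303466797), (60.361419677734375, 15.427408218383789), 73.43555450439453) [0.51356963 0.0039544  0.16448187]
```

View pics/c1.png

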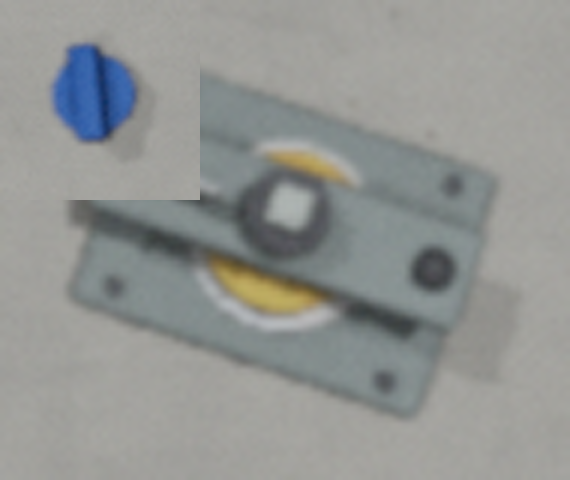

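The crop shows the square end's top at crop (290,203), which is full-image (313.4,233.9). The press's yaw is about -18.3° and the bar's about +7.6°. I'll approach above the handle, going around the base at a safe height.

```bash
cat >> h.py <<'E'
def delta(p,yaw,T=None):
    """tool-axis shift mm and turn deg (rotvec) to world point p, tool x at yaw deg, z down"""
    s=ctrl.get_state(); A=R.from_rotvec(s['tool_rot']); 
    B=R.from_euler('z',yaw,degrees=True)*R.from_rotvec([np.pi,0,0])
    return np.round(A.inv().apply(np.asarray(p)-s['position'])*1000,1), np.round((A.inv()*B).as_rotvec(degrees=True),1)
E
python3 - <<'E'
from h import *
d=dict(np.load('pics/top.npz')); print('sq',world(d,313.4,233.9,.169))
print(delta([.5,-.2,.27],7.6)); print(delta([.44,.24,.2],7.6))
E
```

```text
sq [0.51371552 0.00071782 0.169     ]
(array([ 440.4, -339.6,  -47.9]), array([-0.1,  0. ,  5.7]))
(array([ 483.6, -781.5,   22.9]), array([-0.1,  0. ,  5.7]))
```

```bash
python3 -m jog '[[[440,-340,-48,0,0,6,87],[440,-340,-48,0,0,6,87],[440,-340,-48,0,0,6,87],[440,-340,-48,0,0,6,87],[440,-340,-48,0,0,6,87],[440,-340,-48,0,0,6,87],[440,-340,-48,0,0,6,87],[440,-340,-48,0,0,6,87],[440,-340,-48,0,0,6,87],[440,-340,-48,0,0,6,87]]]'; python3 -c "
from h import *
print(delta([.44,.24,.2],7.6),ctrl.get_state()['joint_positions'])"
```

```text
time: 1.1
position: [0.4639, -0.2434, 0.2656]
tool_rot: [3.135, 0.201, -0.0]
ft_force: [0.7, -1.3, 0.6]
grip_width: 0.999
grip_force: 0.0
(array([  38. , -482.5,   65.4]), array([ 0. ,  0. , -0.3])) [ 0.85583711  0.05409    -0.43829321  1.68259198  0.02372079  1.41009715
 -1.02865523]
```

```bash
python3 -m jog '[[[38,-482,65,0,0,0,87],[38,-482,65,0,0,0,87],[38,-482,65,0,0,0,87],[38,-482,65,0,0,0,87],[38,-482,65,0,0,0,87],[38,-482,65,0,0,0,87],[38,-482,65,0,0,0,87],[38,-482,65,0,0,0,87],[38,-482,65,0,0,0,87],[38,-482,65,0,0,0,87]]]'; python3 -m jog '[[[0,0,0,0,0,0,87],[0,0,0,0,0,0,87],[0,0,0,0,0,0,87]]]'; python3 - <<'E'
from h import *
d=grab('wrist'); cv2.imwrite('pics/w1.png',d['image'][...,::-1])
hsv=cv2.cvtColor(d['image'],cv2.COLOR_RGB2HSV)
V,U=np.mgrid[0:480,0:640]; P=world(d,U,V)
m=(hsv[...,0]>100)&(hsv[...,0]<130)&(hsv[...,1]>120)&(np.linalg.norm(P[...,:2]-[.456,.241],axis=-1)<.05)
p=P[m]; bar=p[p[:,2]>.063]
print(len(bar),np.round([bar.min(0),bar.max(0)],4))
q=p[(p[:,2]>.066)&(p[:,2]<.071)]
print('top',cv2.minAreaRect((q[:,:2]*1000).astype(np.float32)))
print(ctrl.get_state()['joint_positions'])
E
```

```text
time: 2.1
position: [0.4381, 0.2408, 0.2004]
tool_rot: [-3.135, -0.205, -0.001]
ft_force: [0.7, -0.4, 0.4]
grip_width: 1.0
grip_force: 0.0
time: 2.4
position: [0.4397, 0.2361, 0.2002]
tool_rot: [3.134, 0.198, -0.001]
ft_force: [0.1, -1.2, -0.3]
grip_width: 1.001
grip_force: 0.0
1665 [[0.4275 0.2294 0.063 ]
 [0.4882 0.2553 0.0695]]
top ((457.9411315917969, 242.0167694091797), (59.868927001953125, 18.38508415222168), 7.808041095733643)
[ 0.41326196  0.07384729 -0.98624462  1.81976524  0.0651718   1.28231338
 -2.03595079]
```

View pics/w1.png

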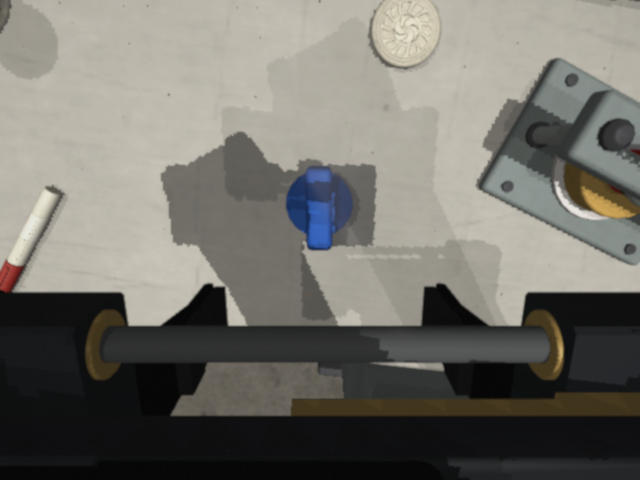

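The bar is clear at (318,208) in the wrist view: centre ≈ (0.4577, 0.242), yaw 7.8°. The plate and press are well away from it, so I'll descend and grip.

```bash
python3 -c "
from h import *
print(delta([.4577,.242,.042],7.8))"
```

```text
(array([ 18.5,  -4. , 158.3]), array([ 0.1,  0. , -0.6]))
```

```bash
python3 -m jog '[[[18,-4,40,0,0,-0.5,87],[18,-4,80,0,0,-0.5,87],[18,-4,110,0,0,-0.5,87],[18,-4,135,0,0,-0.5,87],[18,-4,150,0,0,-0.5,87],[18,-4,158,0,0,-0.5,87],[18,-4,158,0,0,-0.5,87],[18,-4,158,0,0,-0.5,87]]]'; python3 -m jog '[[[0,0,0,0,0,0,10],[0,0,0,0,0,0,10],[0,0,0,0,0,0,10],[0,0,0,0,0,0,10],[0,0,0,0,0,0,10],[0,0,0,0,0,0,10],[0,0,0,0,0,0,10],[0,0,0,0,0,0,10],[0,0,0,0,0,0,10]]]' 40
```

```text
time: 3.25
position: [0.4576, 0.2442, 0.0436]
tool_rot: [-3.134, -0.214, -0.003]
ft_force: [0.7, -0.8, 0.4]
grip_width: 0.997
grip_force: 0.0
time: 4.15
position: [0.4566, 0.244, 0.0425]
tool_rot: [3.134, 0.215, -0.0]
ft_force: [0.2, 0.2, -0.1]
grip_width: 0.263
grip_force: 0.0
```

```bash
python3 -m jog '[[[0,0,0,0,0,0,10],[0,0,0,0,0,0,10],[0,0,0,0,0,0,10],[0,0,0,0,0,0,10]]]' 40;  python3 -m jog '[[[0,0,-40,0,0,0,10],[0,0,-80,0,0,0,10],[0,0,-120,0,0,0,10],[0,0,-160,0,0,0,10],[0,0,-190,0,0,0,10],[0,0,-210,0,0,0,10],[0,0,-210,0,0,0,10],[0,0,-210,0,0,0,10]]]'
python3 - <<'E'
from h import *
d=grab('wrist'); cv2.imwrite('pics/w2.png',d['image'][...,::-1])
s=ctrl.get_state(); print(s['joint_positions'])
print(delta([.43,.001,.26],-18.3))
E
```

```text
time: 4.55
position: [0.4566, 0.2439, 0.0424]
tool_rot: [3.134, 0.215, -0.0]
ft_force: [0.9, -1.0, -1.0]
grip_width: 0.224
grip_force: 39.9
time: 5.35
position: [0.4564, 0.2438, 0.2517]
tool_rot: [3.134, 0.215, -0.001]
ft_force: [0.4, -0.1, -2.5]
grip_width: 0.224
grip_force: 39.9
[ 0.42377904  0.0977827  -1.01325706  1.70477582  0.08403305  1.38780597
 -2.0368126 ]
(array([-58.8, 236.7,  -8.7]), array([ 0.1,  0.1, 26.1]))
```

View pics/w2.png

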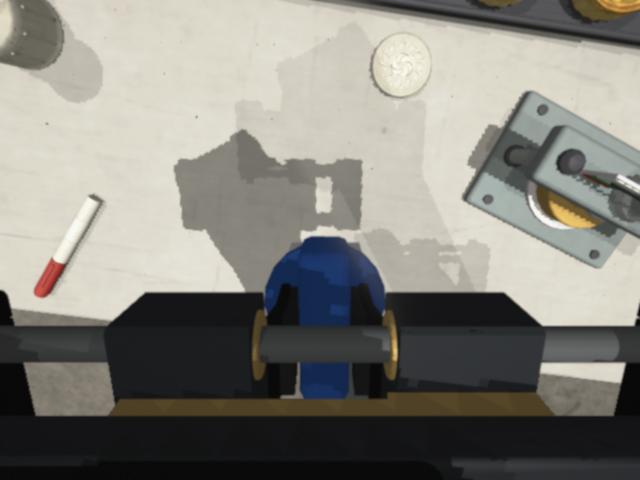

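The handle is held, with the disc and bar in the view around (325,290) and the press at right (600,170). I'll carry it to behind the spindle, high up, and look.

```bash
python3 -c "
from h import *
print(delta([.438,.026,.258],-18.3))"; python3 -m jog '[[[-5,20,-6,0,0,4,10],[-14,50,-6,0,0,9,10],[-24,90,-6,0,0,14,10],[-34,130,-6,0,0,18,10],[-42,170,-6,0,0,22,10],[-46,195,-6,0,0,25,10],[-48,210,-6,0,0,26,10],[-48,213,-6,0,0,26,10],[-48,213,-6,0,0,26,10],[-48,213,-6,0,0,26,10]]]'
python3 - <<'E'
from h import *
d=grab('wrist'); cv2.imwrite('pics/w3.png',d['image'][...,::-1])
V,U=np.mgrid[0:480,0:640]; P=world(d,U,V)
n=np.linalg.norm(P[...,:2]-[.514,.001],axis=-1)
for lo,hi in((.139,.149),(.1655,.173)):
    q=P[(n<.03)&(P[...,2]>lo)&(P[...,2]<hi)]
    print(len(q),q.mean(0),cv2.minAreaRect((q[:,:2]*1000).astype(np.float32)))
q=P[(n<.03)&(P[...,2]>.13)]; print(np.histogram(q[:,2],bins=np.arange(.13,.18,.004)))
q=P[(n<.11)&(P[...,2]>.1)&(P[...,2]<.109)];print('bar',cv2.minAreaRect((q[:,:2]*1000).astype(np.float32)))
s=ctrl.get_state(); print(s['joint_positions'],s['position'],delta([.514,.001,.258],-18.3))
E
```

```text
(array([-47.4, 213.1,  -6.7]), array([ 0.1,  0.1, 26.1]))
time: 6.4
position: [0.4382, 0.0283, 0.2582]
tool_rot: [-3.102, 0.49, 0.001]
ft_force: [0.4, 0.5, -2.5]
grip_width: 0.231
grip_force: 39.9
1692 [0.5145415  0.00346254 0.14419811] ((513.1301879882812, 4.896234512329102), (35.33207321166992, 39.8150520324707), 33.28705978393555)
357 [0.51442179 0.0028683  0.16784576] ((514.0440673828125, 2.7371129989624023), (11.67480754852295, 11.713847160339355), 71.85099792480469)
(array([   0,    1,   49, 1629,   15,    0,    0,  100,  226,  338,    2,
          0]), array([0.13 , 0.134, 0.138, 0.142, 0.146, 0.15 , 0.154, 0.158, 0.162,
       0.166, 0.17 , 0.174, 0.178]))
bar ((514.416748046875, 2.711212158203125), (167.92263793945312, 45.98857116699219), 71.53617095947266)
[ 0.70133531 -0.16246684 -0.73028625  1.86017492 -0.1101796   1.40424909
 -1.88827306] [0.43820849 0.02827774 0.25836497] (array([80.5,  2.6,  0.3]), array([-0. ,  0. ,  0.3]))
```

View pics/w3.png

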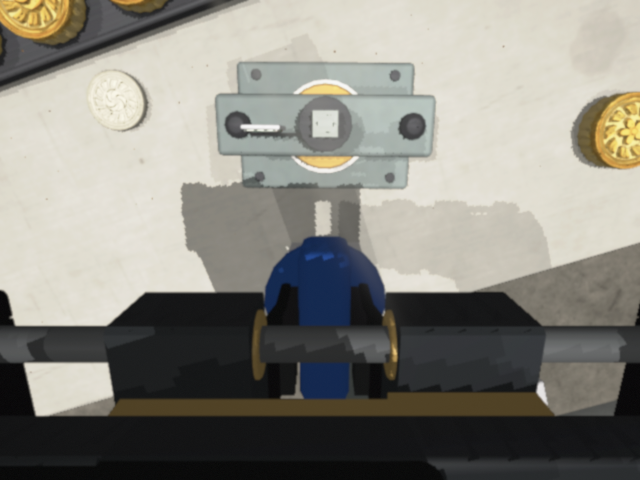

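The wrist view shows the square end at (325,123), parallel to the picture axes, with the held bar in line at (324,300). I'll now measure the held handle's centre in the same camera.

```bash
python3 - <<'E'
from h import *
d=dict(np.load('pics/wrist.npz')); s=ctrl.get_state()
hsv=cv2.cvtColor(d['image'],cv2.COLOR_RGB2HSV)
V,U=np.mgrid[0:480,0:640]; P=world(d,U,V)
A=R.from_rotvec(s['tool_rot']); L=A.inv().apply((P-s['position']).reshape(-1,3)).reshape(P.shape)*1000
m=(hsv[...,0]>100)&(hsv[...,0]<130)&(hsv[...,1]>100)&(V>225)&(V<410)&(U>250)&(U<400)
b=L[m]; bar=b[(b[:,2]<-20)&(b[:,2]>-32)]; di=b[(b[:,2]>-3)&(b[:,2]<8)]
print(np.histogram(b[:,2],bins=range(-40,12,4)))
print('bar',len(bar),np.percentile(bar,[0,2,98,100],axis=0).round(1))
print('disc',len(di),np.percentile(di,[0,1,99,100],axis=0).round(1))
# disc circle: outer x per y column
o=[]
for y in list(range(-27,-12,2))+list(range(12,28,2)):
    c=di[np.abs(di[:,1]-y)<1]
    if len(c): o.append((y,c[:,0].max()-np.sqrt(max(28**2-y*y,0))))
print(np.round(o,1))
print('spindle in tool',(A.inv().apply(np.array([.5143,.0027,.169])-s['position'])*1000).round(1))
E
```

```text
(array([   0,    0,    2, 3944, 1655,  160,  138,  123,  112,   95,   68,
       1761]), array([-40, -36, -32, -28, -24, -20, -16, -12,  -8,  -4,   0,   4,   8]))
bar 5601 [[-28.8 -20.1 -28.7]
 [-27.   -9.4 -25.9]
 [ 31.8   9.5 -21.1]
 [ 32.8  20.2 -20. ]]
disc 1901 [[ -5.  -27.2  -3. ]
 [ -3.2 -26.5  -2.1]
 [ 32.4  26.6   6.8]
 [ 32.6  27.5   7.8]]
[[-27.    0.4]
 [-25.   -0.2]
 [-23.    1. ]
 [-21.    0.7]
 [-19.    0.2]
 [-17.    0.7]
 [-15.    0.6]
 [-13.   -0. ]
 [ 12.   -1.8]
 [ 14.   -2.8]
 [ 16.   -5.2]
 [ 18.   -5.2]
 [ 20.   -6.3]
 [ 22.   -2. ]
 [ 24.   -0.3]
 [ 26.   -0.9]]
spindle in tool [80.3  0.9 89.3]
```

```bash
python3 -m jog '[[[30,1,0,0,0,0.3,10],[55,1,0,0,0,0.3,10],[72,1,0,0,0,0.3,10],[80,1,0,0,0,0.3,10],[80,1,0,0,0,0.3,10],[80,1,0,0,0,0.3,10],[80,1,0,0,0,0.3,10]]]' 60
python3 -c "
from h import *
print(delta([.5143,.0027,.187],-18.3))"
```

```text
time: 7.15
position: [0.5132, 0.0013, 0.2587]
tool_rot: [3.101, -0.502, -0.0]
ft_force: [-0.8, -0.4, -1.1]
grip_width: 0.219
grip_force: 59.9
(array([ 0.6, -1.7, 71.7]), array([ 0. , -0. , -0.1]))
```

```bash
python3 -m jog '[[[0,-1.5,12,0,0,0,10],[0,-1.5,26,0,0,0,10],[0,-1.5,38,0,0,0,10],[0,-1.5,46,0,0,0,10],[0,-1.5,49,0,0,0,10],[0,-1.5,52,0,0,0,10],[0,-1.5,54,0,0,0,10],[0,-1.5,54,0,0,0,10],[0,-1.5,54,0,0,0,10]]]'; python3 -c "
from h import *
print(delta([.5143,.0027,.187],-18.3))"
```

```text
time: 8.05
position: [0.5146, 0.002, 0.2049]
tool_rot: [3.101, -0.504, 0.001]
ft_force: [0.0, 0.6, -2.3]
grip_width: 0.23
grip_force: 59.9
(array([-0.5, -0.6, 17.9]), array([-0. , -0. , -0.2]))
```

```bash
python3 -m jog '[[[0,0,2,0,0,0,10],[0,0,4,0,0,0,10],[0,0,6,0,0,0,10],[0,0,8,0,0,0,10],[0,0,8,0,0,0,10]]]';python3 -m jog '[[[0,0,2,0,0,0,10],[0,0,4,0,0,0,10],[0,0,6,0,0,0,10],[0,0,6,0,0,0,10]]]'
```

```text
time: 8.55
position: [0.5143, 0.0023, 0.1962]
tool_rot: [-3.101, 0.503, 0.0]
ft_force: [1.0, 1.8, -2.1]
grip_width: 0.221
grip_force: 59.9
time: 8.95
position: [0.5144, 0.0022, 0.1902]
tool_rot: [-3.101, 0.504, 0.0]
ft_force: [1.9, 2.8, -3.0]
grip_width: 0.224
grip_force: 59.9
```

```bash
python3 -m jog '[[[0,0,1,0,0,0,10],[0,0,2,0,0,0,10],[0,0,3,0,0,0,10],[0,0,3.5,0,0,0,10],[0,0,3.5,0,0,0,10]]]'; python3 -m jog '[[[0,0,0.5,0,0,0,10],[0,0,1,0,0,0,10],[0,0,1.5,0,0,0,10],[0,0,1.5,0,0,0,10],[0,0,1.5,0,0,0,10]]]'
```

```text
time: 9.45
position: [0.5145, 0.0022, 0.1873]
tool_rot: [-3.101, 0.504, -0.001]
ft_force: [-0.5, 2.8, 1.2]
grip_width: 0.223
grip_force: 59.9
time: 9.95
position: [0.5145, 0.0022, 0.1861]
tool_rot: [3.101, -0.504, 0.001]
ft_force: [-1.2, 2.4, 4.6]
grip_width: 0.23
grip_force: 59.9
```

It touched the collar at TCP z ≈ 0.187. I'll push down slowly towards 18 mm of travel, watching the force.

```bash
python3 -m jog '[[[0,0,1,0,0,0,10],[0,0,2,0,0,0,10],[0,0,3,0,0,0,10],[0,0,4,0,0,0,10],[0,0,5,0,0,0,10],[0,0,6,0,0,0,10],[0,0,7,0,0,0,10],[0,0,8,0,0,0,10],[0,0,8,0,0,0,10]]]'; python3 -m jog '[[[0,0,1,0,0,0,10],[0,0,2,0,0,0,10],[0,0,3,0,0,0,10],[0,0,4,0,0,0,10],[0,0,5,0,0,0,10],[0,0,6,0,0,0,10],[0,0,7,0,0,0,10],[0,0,7.5,0,0,0,10],[0,0,7.5,0,0,0,10]]]'; python3 - <<'E'
from h import *
d=grab('side'); im=d['image']
cv2.imwrite('pics/s2.png',cv2.resize(im[190:310,260:380],None,fx=5,fy=5,interpolation=2)[...,::-1])
E
```

```text
time: 10.85
position: [0.5146, 0.0021, 0.1783]
tool_rot: [3.101, -0.504, 0.001]
ft_force: [-1.2, 2.4, 7.6]
grip_width: 0.227
grip_force: 59.9
time: 11.75
position: [0.5146, 0.0021, 0.1713]
tool_rot: [3.101, -0.504, 0.001]
ft_force: [-2.7, 2.5, 9.3]
grip_width: 0.224
grip_force: 59.9
```

View pics/s2.png

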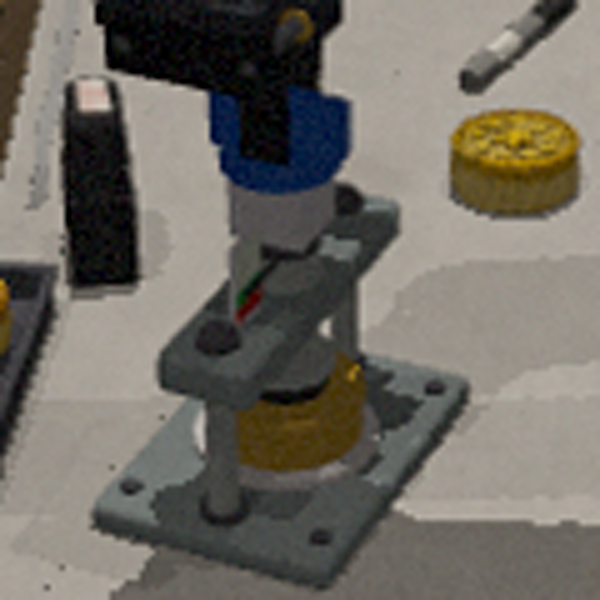

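The side crop shows the hub sitting straight above the crossbar. Green and red are both visible at crop (245,300) with the pointer near them. I'll zoom in on the gauge and check the heights by depth.

```bash
python3 - <<'E'
from h import *
d=grab('side'); im=d['image']
hsv=cv2.cvtColor(im,cv2.COLOR_RGB2HSV)
V,U=np.mgrid[0:480,0:640]; P=world(d,U,V)
m=(hsv[...,0]>100)&(hsv[...,0]<130)&(hsv[...,1]>120)&(U>298)&(U<335)&(V>205)&(V<232)
p=P[m]; print('blue z',np.percentile(p[:,2],[0,1,5,95,99,100]).round(4))
for x,y in((222,360),(365,215)): print(world(d,260+x//5,190+y//5))
for h0 in(50,60,120): 
  pass
g=P[(U>325)&(U<340)&(V>230)&(V<245)]; print('crossbar z',np.median(g[g[:,2]>.09][:,2]))
col=(hsv[...,1]>80)&(U>300)&(U<320)&(V>238)&(V<258)
for v,u in np.argwhere(col): print((u,v),im[v,u],P[v,u,2].round(3),end=' ')
cv2.imwrite('pics/s3.png',cv2.resize(im[225:265,295:335],None,fx=15,fy=15,interpolation=0)[...,::-1])
s=ctrl.get_state(); print(s['time'],s['position'],s['ft_force'])
E
```

```text
blue z [0.1599 0.162  0.1638 0.1974 0.2465 0.761 ]
[0.53168763 0.07483391 0.10123581]
[ 0.48046162 -0.04588694  0.10659482]
crossbar z 0.10347790763150819
(np.int64(315), np.int64(241)) [14 10  7] 0.124 (np.int64(317), np.int64(241)) [15 19 22] 0.122 (np.int64(318), np.int64(241)) [10 15 17] 0.123 (np.int64(311), np.int64(245)) [20 33 18] 0.122 (np.int64(310), np.int64(246)) [16 40 25] 0.121 (np.int64(309), np.int64(247)) [20 46 25] 0.121 (np.int64(311), np.int64(247)) [40 29 23] 0.119 (np.int64(312), np.int64(247)) [65 47 43] 0.106 (np.int64(308), np.int64(248)) [14 49 23] 0.125 (np.int64(309), np.int64(248)) [10 20 14] 0.125 (np.int64(310), np.int64(248)) [33  9  8] 0.12 (np.int64(311), np.int64(248)) [64  3 10] 0.115 (np.int64(312), np.int64(248)) [54 35 32] 0.106 (np.int64(307), np.int64(249)) [41 70 47] 0.121 (np.int64(308), np.int64(249)) [ 8 50 18] 0.119 (np.int64(309), np.int64(249)) [39 29 13] 0.117 (np.int64(310), np.int64(249)) [73 12 14] 0.114 (np.int64(311), np.int64(249)) [67  0 11] 0.114 (np.int64(312), np.int64(249)) [50 32 33] 0.102 (np.int64(307), np.int64(250)) [35 65 46] 0.12 (np.int64(308), np.int64(250)) [16 51 20] 0.119 (np.int64(309), np.int64(250)) [58 13  1] 0.116 (np.int64(310), np.int64(250)) [67  5  0] 0.112 (np.int64(311), np.int64(250)) [72 40 37] 0.109 (np.int64(308), np.int64(251)) [55 19  4] 0.115 (np.int64(309), np.int64(251)) [61  0  0] 0.115 (np.int64(310), np.int64(251)) [70 26 26] 0.113 (np.int64(307), np.int64(252)) [76 43 38] 0.114 (np.int64(308), np.int64(252)) [75 22 19] 0.115 (np.int64(309), np.int64(252)) [69 21 14] 0.112 (np.int64(307), np.int64(253)) [78 35 32] 0.112 (np.int64(308), np.int64(253)) [66 23 27] 0.112 (np.int64(307), np.int64(254)) [81 56 53] 0.109 (np.int64(308), np.int64(254)) [72 42 44] 0.106 11.85 [0.51463508 0.00216974 0.17126767] [-2.2689589   1.85441867  9.60759693]
```

View pics/s3.png

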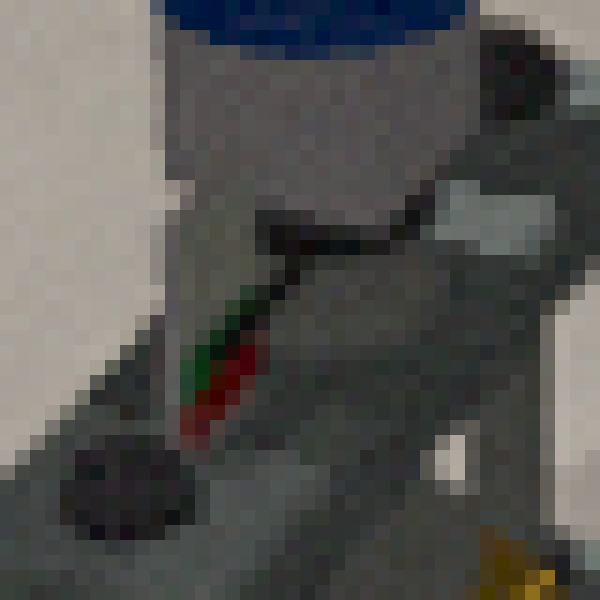

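The pointer lies on the lower part of the green, allowing for the view from above, and the TCP says about 16 mm. I'll go 1.5 mm deeper towards mid-band and hold for over a second.

```bash
python3 -m jog '[[[0,0,0.5,0,0,0,10],[0,0,1,0,0,0,10],[0,0,1.5,0,0,0,10],[0,0,1.5,0,0,0,10],[0,0,1.5,0,0,0,10],[0,0,1.5,0,0,0,10],[0,0,1.5,0,0,0,10],[0,0,1.5,0,0,0,10]]]'; python3 -m jog '[[[0,0,0,0,0,0,10],[0,0,0,0,0,0,10],[0,0,0,0,0,0,10],[0,0,0,0,0,0,10],[0,0,0,0,0,0,10],[0,0,0,0,0,0,10],[0,0,0,0,0,0,10],[0,0,0,0,0,0,10],[0,0,0,0,0,0,10],[0,0,0,0,0,0,10]]]'; python3 - <<'E'
from h import *
d=grab('wrist'); s=ctrl.get_state()
hsv=cv2.cvtColor(d['image'],cv2.COLOR_RGB2HSV)
V,U=np.mgrid[0:480,0:640]; P=world(d,U,V)
m=(hsv[...,0]>100)&(hsv[...,0]<130)&(hsv[...,1]>100)&(V>225)&(V<410)&(U>250)&(U<400)
z=P[m][:,2]; A=R.from_rotvec(s['tool_rot']); L=A.inv().apply(P[m]-s['position'])*1000
print('slip check, hist as before',np.histogram(L[:,2],bins=range(-40,12,2)))
t=L[L[:,2]<-15]; print('bar top tool z',np.median(t[:,2]),'x',np.percentile(t[:,0],[2,98]))
d0=L[L[:,2]>0]; print('disc',np.median(d0[:,2]))
g=P[(P[...,2]>.1)&(P[...,2]<.109)&(np.linalg.norm(P[...,:2]-[.514,.003],axis=-1)<.09)];print('crossbar',len(g),np.median(g[:,2]) if len(g) else 0)
E
```

```text
time: 12.65
position: [0.5147, 0.0021, 0.1699]
tool_rot: [3.101, -0.504, 0.001]
ft_force: [-3.2, 2.1, 10.3]
grip_width: 0.224
grip_force: 59.9
time: 13.65
position: [0.5146, 0.0021, 0.1698]
tool_rot: [3.1, -0.504, 0.001]
ft_force: [-2.6, 2.8, 10.8]
grip_width: 0.224
grip_force: 59.9
slip check, hist as before (array([   0,    0,    0,    0,    0,    3,  142, 4007, 1128,  289,   80,
         77,   74,   71,   68,   67,   70,   65,   52,   62,   21,   96,
       1876,  216,   16]), array([-40, -38, -36, -34, -32, -30, -28, -26, -24, -22, -20, -18, -16,
       -14, -12, -10,  -8,  -6,  -4,  -2,   0,   2,   4,   6,   8,  10]))
bar top tool z -24.633702729362735 x [-26.87099064  32.40647   ]
disc 5.085128444381831
crossbar 10730 0.10405818240721246
```

There's no slip. The force (about 12 N in total) and the geometry both give 17–18 mm of travel, so I'm handing in.

```bash
python3 -c "
from bench import ctrl
print(ctrl.close_job())"
```

```text
the job is handed in; nothing more can be done
None
```

The handle is back on the spindle, seated on the collar, and the robot is holding it down at about 17–18 mm of travel by force and geometry, mid-green; the job is handed in, but no verdict was shown.

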